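# Scrape the plaster chips off the cleaning board and set out the jars

## Task

Take the scraper block by its handle and wipe all the plaster chips off the wooden cleaning board into the trough along its far edge, using the scraper and never the fingers on the chips, with the jars still off the board. Then stand the scraper upright back on its rubber mat and let go, and only after that set every jar gently upright on the cleared board, wholly on the wood. Leave the tape roll and the plaster head fragment alone.

Things in the scene. Friction and masses are not known exactly. Their poses are not given: they have to be found in the camera images.
- board: Fixed wooden board with an aluminium catch trough on its far side. Origin: under its middle, on the table; x points to the trough (away from the robot, within 15 degrees), z up. Surface 50 mm high, flat, x -110 to +110, y -130 to +130 mm inside lips 10 mm wide and 10 mm high along both y edges and the -x edge; the +x edge is open and drops straight into the trough.
- board_top (a point): Middle of the board's surface, 50 mm above the table, axes as the board's.
- trough (a point): Middle of the trough's inner floor, 8 mm above the table (42 mm below the board's surface). Inside, the trough spans board x +110 to +204 mm and y -134 to +134 mm; its outer walls are 50 mm high, level with the board's surface. Axes as the board's.
- scraper: Loose scraper block of pale wood with a grey sole, 0.22 kg, standing on its sole. Origin: centre of the sole's underside, z up. Lower block 36 (x) by 120 (y) by 45 mm high; on it a handle 26 (x) by 60 mm (y), from 45 to 97 mm above the underside, gripped from above across its 26 mm. Either broad face (+x or -x) can push.
- scraper_mat: Thin dark rubber mat lying on the table to one side of the board (either side), 220 x 220 mm, 1 mm, may be taken as flush with the table: what stands on it stands at table height. Origin: its centre. The scraper starts on it.
- jar_mat: Thin cork mat on the table on the other side of the board, 220 x 220 mm, 1 mm, flush with the table (things stand at table height). Origin: its centre. The jars start on it, standing upright.
- chip1: Loose flat chip of white plaster, irregular, about 45 x 35 mm and 12 mm thick, 25 g, lying on the board. Origin: centre of its underside. May be absent.
- chip2: Loose flat chip of white plaster, irregular, about 45 x 35 mm and 12 mm thick, 25 g, lying on the board. Origin: centre of its underside. May be absent.
- chip3: Loose flat chip of white plaster, irregular, about 45 x 35 mm and 12 mm thick, 25 g, lying on the board. Origin: centre of its underside. May be absent.
- chip4: Loose flat chip of white plaster, irregular, about 45 x 35 mm and 12 mm thick, 25 g, lying on the board. Origin: centre of its underside. May be absent.
- chip5: Loose flat chip of white plaster, irregular, about 45 x 35 mm and 12 mm thick, 25 g, lying on the board. Origin: centre of its underside. May be absent.
- chip6: Loose flat chip of white plaster, irregular, about 45 x 35 mm and 12 mm thick, 25 g, lying on the board. Origin: centre of its underside. May be absent.
- jar_tall: Loose closed glass jar with a metal lid, 54 mm in diameter over its straight body, 105 mm high, 0.25 kg. Origin: centre of its underside, z up. Gripped across the body from above, pad centres 63 mm above the underside. May be absent.
- jar_mid: Loose closed glass jar with a metal lid, 60 mm in diameter over its straight body, 90 mm high, 0.25 kg. Origin: centre of its underside, z up. Gripped across the body from above, pad centres 48 mm above the underside. May be absent.
- jar_squat: Loose closed glass jar with a metal lid, 66 mm in diameter over its straight body, 62 mm high, 0.25 kg. Origin: centre of its underside, z up. Gripped across the body from above, pad centres 27 mm above the underside. May be absent.
- jar_low: Loose closed glass jar with a metal lid, 62 mm in diameter over its straight body, 54 mm high, 0.25 kg. Origin: centre of its underside, z up. Gripped across the body from above, pad centres 24 mm above the underside. May be absent.
- tape_roll: Bystander: loose roll of wide tape lying flat, 96 mm across, 50 mm high. Origin: centre of its underside.
- head_fragment: Bystander: loose plaster sculpture fragment, about 80 x 100 x 110 mm. Origin: centre of its underside.

How it is judged:
By the outcome, as a careful person would: the job done as asked, in the order asked, and still so for the second after the job is handed in, with the robot touching nothing.
Of chip1, chip2, chip3, chip4, chip5, chip6 only 4 to 6 are there at a start; the rules pass over those that are not, and their reading is None.
Of jar_tall, jar_mid, jar_squat, jar_low only 3 to 4 are there at a start; the rules pass over those that are not, and their reading is None.
At some moment in a run one of jar_squat, jar_low may be knocked a few centimetres aside while the robot is not near it.
It also fails if it takes over 200 s, if anything falls off the work surface, if the arm or the gripper's body presses on something with over 40 N, if the wrist force passes 120 N, or if a joint passes its speed limit or range.

## Robot

A 7-joint arm with a two-finger parallel gripper is mounted at the origin on the work surface. World frame = base frame: x ahead of the robot, y to its left, z up, the work surface at z = 0. Lengths are in mm, angles in rad, forces in N, time in s.
With the tool pointing down it reaches from about 400 to 875 mm from the base axis. Payload 4.4 kg.
Tool frame: the origin (TCP) lies on the centre line of the jaws, within the pads' length; the fingertips stand 14 mm ahead of it and the grasp point (between the pads) lies 5 mm behind it (tips_ahead is the distance from the TCP to the fingertips, in mm); z points along the fingers, y is the line along which they close (so a half turn about z gives the same grasp; the last joint's range is limited). The gripper opens to 85 mm and grips with 20 to 120 N. Pads are 22 mm wide; open, the fingers measure 114 mm over their backs; the gripper's body (76 mm by 85 mm) begins 54 mm behind the grasp point. The pads swing forward as they close: fully open they stand 13 mm farther back than shut.
Start: joints at [1.041, 0.628, 0.038, 1.517, -0.027, 0.996, -0.02], TCP at [290.805, -581.335, 245.313] pointing down, gripper open.
Joint ranges: [-3.06, 3.06], [-0.37, 2.12], [-1.25, 1.32], [0.18, 2.47], [-1.1, 4.24], [0.23, 1.98], [-2.94, 2.94]. Speed limits (rad/s): [2.57, 2.57, 3.14, 3.14, 3.14, 3.14, 3.14].

## Interface

Orientations are given as [roll, pitch, yaw] about the fixed x, y, z axes, in that order (R = Rz(yaw) Ry(pitch) Rx(roll)).
In Python, from cell import * gives the robot as it stands.
- The arm moves only by the tool move_arm, never from a script. Its argument "rows" is text: rows parted by semicolons, each of 7 numbers parted by spaces: the shift along the tool's x, y, z scaled (see below), then the turn, a rotation vector about the tool's x, y, z scaled (see below), then the closure, from -1 (fully open) to 1 (shut). A call has 1 to 12 rows; each row is the pose to reach, as a shift and turn from the pose commanded when the call began, along the tool's axes at that moment; what a row does not reach only later rows make up. The controller multiplies each number of a shift by 0.3 m and each number of a turn by pi/2 rad. A row lasts 1/12 s, in which the tool goes at most 41.7 mm and 7.16 degrees, less where a joint would pass 70% of its speed; a pose out of reach is approached as far as the arm can. A call with a number of a shift or a turn outside -1 to 1 is refused whole. A call with a gripper value outside its range is refused whole. The fingers move at their own pace and stop on an object; the grip force is fixed at half the most. Time passes only in rows, so rows that repeat a pose let the fingers close. It gives the time, the measured TCP pose, the force, the opening and the grip force at its end, in the units of the state.
- read_state(): the state, without advancing time (a new reading comes with each control period).
- get_image(name): name is "side" or "top" or "wrist"; returns a dict with "img" (384x512x3 uint8, red, green, blue), "vfov" (degrees; the focal length in pixels is half the picture's height over the tangent of half this angle, whatever the lens; pixels are square), "cx", "cy" (the principal point, pixels), "k1" (the pictures are not rectified: a ray, as slopes to the right and down, at radius r is drawn at 1 + k1 r^2 times it, then the intrinsics apply), "extrinsics" (4x4, takes a point from camera to world coordinates); the wrist camera has in their place "T_tool_cam" (4x4, takes a point from camera to tool coordinates, whose origin is the TCP and whose axes are the flange's). Camera axes: x right, y up, looking along -z (the intrinsics and any distortion apply to the point x, -y, -z); pixel columns grow to the right and rows downward; lengths in mm; the calibration is good to about 2 mm. A picture is of the moment at which its call begins: read the wrist's pose just before it. There is no depth.
- finish_job(): hands the job in; it is judged then, once.
The state is a dict: "clock": time; "qpos": joint angles; "qd": joint speeds; "tau": joint torques, N m; "eef_pos": TCP position; "tool_rot": TCP orientation; "force": force on the tool from outside, world axes, zero at the start; "torque": the same for the moment, N m; "width": finger opening in mm; "gripper_force": force on a finger pad.
Only numpy, scipy, OpenCV 4.12 (cv2) and the standard library are available. Lean on these libraries where they do the work, as an engineer would, in place of code of your own. Each camera call takes 0.05 s, during which the arm holds its last target. There are 200 camera calls.

## Working session

There is one attempt and no reset: what is moved stays moved. The work goes in short steps, Python scripts to look and compute and a tool call to move; the robot and the scene stay as the last step left them, time stands still between calls to the robot, and variables do not carry over. Pictures are saved under pics/ and viewed, at most 14 in all, crops included, and the job is handed in when it is done.

Besides the shell and the picture viewer there is one more tool, called as name(argument=value, ...) on one line, values as JSON. move_arm: Moves the arm, as the interface text tells. Its arguments: {"type":"object","properties":{"rows":{"type":"string"}},"required":["rows"]}

```bash
mkdir -p pics; ls; python3 - <<'E'
from cell import *
import cv2
s=read_state();print({k:s[k] for k in s})
for n in("top","side"):
    g=get_image(n);cv2.imwrite(f"pics/{n}0.png",g["img"][:,:,::-1]);print(n,{k:g[k] for k in g if k!="img"})
E
```

```text
pics
{'clock': 0.0, 'qpos': array([ 1.04119834,  0.62935185,  0.03839961,  1.51836446, -0.02699759,
        0.99627673, -0.02002621]), 'qd': array([-1.37071823e-03, -7.62436577e-04,  4.16989025e-04, -2.14175097e-04,
       -3.83889511e-04,  3.79819872e-04,  4.49609075e-05]), 'tau': array([-1.40490542e-03, -5.63394713e+01,  1.22552957e+00, -1.93444598e+01,
        1.09650835e-02,  1.05841950e-02, -1.50394249e-05]), 'eef_pos': array([ 290.55969406, -580.78188136,  244.38569848]), 'tool_rot': array([-3.13970884e+00,  2.17215933e-06,  4.63807430e-01]), 'force': array([1.12045743, 0.34008807, 0.91991712]), 'torque': array([-0.02377277, -0.02360072,  0.02063623]), 'gripper_force': 0.0, 'width': 85.02964536037207}
top {'vfov': 46.82100333137017, 'cx': 255.12752833931503, 'cy': 193.72977401661387, 'k1': -0.11710241217351416, 'extrinsics': array([[-6.48789723e-03,  9.98311840e-01, -5.77180786e-02,
         4.82935418e+02],
       [-9.99567926e-01, -4.81967274e-03,  2.89953799e-02,
         1.63015269e+01],
       [ 2.86682488e-02,  5.78812592e-02,  9.97911765e-01,
         1.23782710e+03],
       [ 0.00000000e+00,  0.00000000e+00,  0.00000000e+00,
         1.00000000e+00]])}
side {'vfov': 57.55723310009087, 'cx': 258.578046771982, 'cy': 190.1210493576183, 'k1': -0.01525349230443054, 'extrinsics': array([[ 9.34927523e-01,  2.57358315e-01, -2.44289224e-01,
         3.51220760e+02],
       [-3.54610433e-01,  7.02342301e-01, -6.17225027e-01,
        -5.42330316e+02],
       [ 1.27266631e-02,  6.63688173e-01,  7.47901091e-01,
         6.94074236e+02],
       [ 0.00000000e+00,  0.00000000e+00,  0.00000000e+00,
         1.00000000e+00]])}
```

View pics/top0.png

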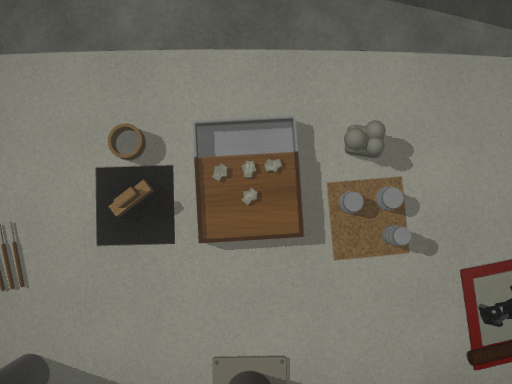

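View pics/side0.png

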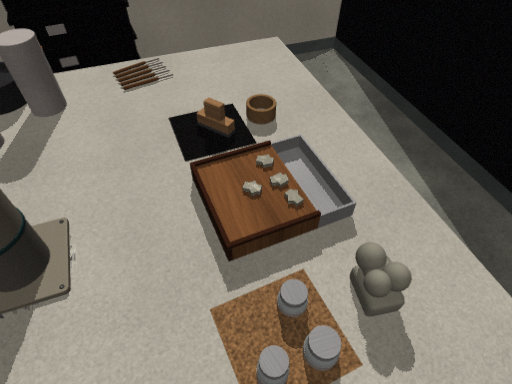

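The top view shows the board in the middle with four chips at (220,172), (249,169), (273,165) and (250,196). The scraper is on the dark mat on the left (+y) at (130,198), and three jars stand on the cork at (352,202), (391,199) and (398,235). The side view agrees. I'll enlarge both for pixel picks.

```bash
cat > h.py <<'E'
import numpy as np, cv2
from cell import *
from scipy.spatial.transform import Rotation as R
from scipy.optimize import least_squares
def K(g):
    h=g["img"].shape[0]; f=h/2/np.tan(np.radians(g["vfov"]/2)); return f
def ext(g,s=None):
    if "extrinsics" in g: return np.array(g["extrinsics"])
    T=np.eye(4);T[:3,:3]=R.from_euler("xyz",s["tool_rot"]).as_matrix();T[:3,3]=s["eef_pos"]
    return T@np.array(g["T_tool_cam"])
def proj(g,P,T):
    P=np.atleast_2d(P);c=(P-T[:3,3])@T[:3,:3]
    u=np.c_[c[:,0],-c[:,1]]/-c[:,2:3]
    u=u*(1+g["k1"]*(u**2).sum(1,keepdims=True))
    return u*K(g)+[g["cx"],g["cy"]]
def ray(g,px,T):
    d=(np.array(px,float)-[g["cx"],g["cy"]])/K(g);u=d.copy()
    for _ in range(20): u=d/(1+g["k1"]*(u@u))
    v=T[:3,:3]@np.array([u[0],-u[1],-1]);return T[:3,3],v/np.linalg.norm(v)
def atz(g,px,T,z):
    o,v=ray(g,px,T);return o+v*(z-o[2])/v[2]
def tri(rs):
    A=sum(np.eye(3)-np.outer(v,v) for o,v in rs);b=sum((np.eye(3)-np.outer(v,v))@o for o,v in rs)
    return np.linalg.solve(A,b)
E
python3 - <<'E'
import cv2
t=cv2.imread("pics/top0.png")[105:270,90:420];s=cv2.imread("pics/side0.png")[80:384,165:415]
t=cv2.convertScaleAbs(t,alpha=1.6);s=cv2.convertScaleAbs(s,alpha=1.3)
def grid(c,f,x0,y0):
    o=cv2.resize(c,None,fx=f,fy=f,interpolation=cv2.INTER_CUBIC)
    for x in range(-(-x0//20)*20,x0+c.shape[1],20):
        X=int((x-x0)*f);cv2.line(o,(X,0),(X,5),(0,255,255),1);cv2.putText(o,str(x),(X,15),0,.35,(0,255,255),1)
    for y in range(-(-y0//20)*20,y0+c.shape[0],20):
        Y=int((y-y0)*f);cv2.line(o,(0,Y),(5,Y),(0,255,255),1);cv2.putText(o,str(y),(6,Y+4),0,.35,(0,255,255),1)
    return o
cv2.imwrite("pics/t1.png",grid(t,2.4,90,105));cv2.imwrite("pics/s1.png",grid(s,1.95,165,80))
E
```

```text
(no output)
```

View pics/t1.png

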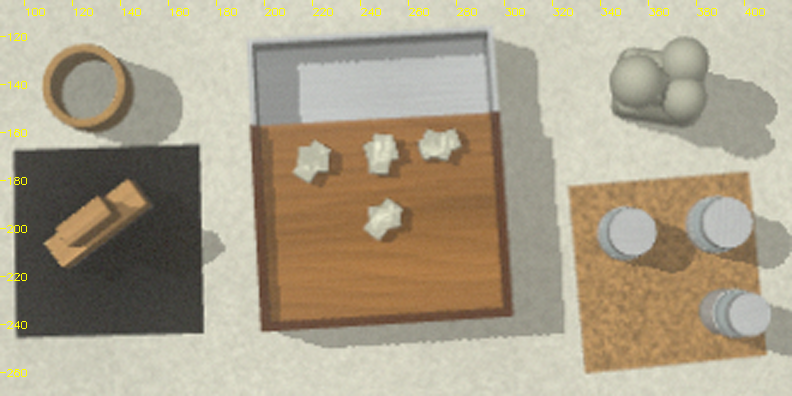

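View pics/s1.png

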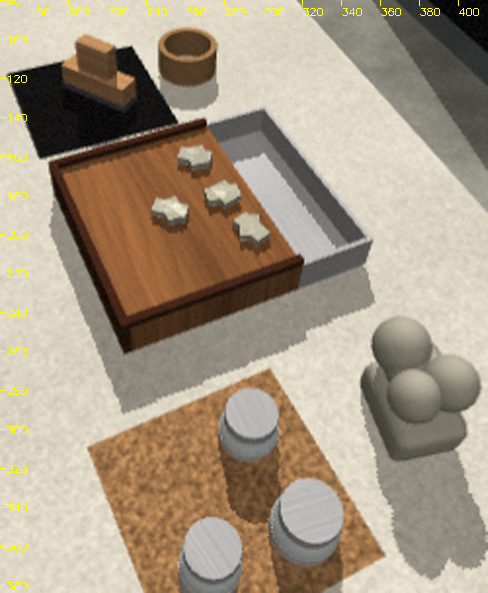

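```bash
python3 - <<'E'
from h import *
gt=get_image("top");gs=get_image("side");Tt,Ts=ext(gt),ext(gs)
tp=lambda a:np.array(a)/2.4+[90,105]
sp=lambda a:np.array(a)/1.95+[165,80]
bt=tp([(262,330),(512,316),(250,127),(498,113)]);Pt=[(-120,140,60),(-120,-140,60),(110,140,60),(110,-140,60)]
bs=sp([(50,161),(205,121),(303,258),(124,322)]);Ps=[(-120,140,60),(110,140,60),(110,-140,60),(-120,-140,60)]
def tf(p,P):
    c,s=np.cos(p[2]),np.sin(p[2]);P=np.array(P,float);return np.c_[P[:,0]*c-P[:,1]*s+p[0],P[:,0]*s+P[:,1]*c+p[1],P[:,2]+(p[3] if len(p)>3 else 0)]
f=lambda p:np.r_[(proj(gt,tf(p,Pt),Tt)-bt).ravel(),(proj(gs,tf(p,Ps),Ts)-bs).ravel()]
r=least_squares(f,[550,0,0,0]);print("board",r.x.round(3),"rms px",np.sqrt((r.fun**2).mean()))
b=r.x
for n,a,c in(("A",(632,231),(252,416)),("B",(726,222),(311,512)),("C",(750,315),(212,549))):
    p=tri([ray(gt,tp(a),Tt),ray(gs,sp(c),Ts)]);print(n,p.round(1),"reproj",(proj(gt,p,Tt)[0]-tp(a)).round(1), "Ømm/top px r?")
    d=np.linalg.norm(p-Tt[:3,3])/K(gt);print("  top mm/cropPx",d/2.4)
# chips
for a in((312,161),(381,154),(440,145),(384,219)):
    w=atz(gt,tp(a),Tt,60);c,s=np.cos(b[2]),np.sin(b[2]);q=w[:2]-b[:2];print("chip",w.round(),"board",(c*q[0]+s*q[1]).round(),(-s*q[0]+c*q[1]).round())
# scraper
St=tp([(128,180),(151,205),(65,266),(45,246)])
for a in St: print("scr z45",atz(gt,a,Tt,45).round(1))
for a in tp([(104,198),(115,213)]): print("handle z97",atz(gt,a,Tt,97).round(1))
for a in sp([(63,63),(135,85),(122,108)]): print("side z45/0", atz(gs,a,Ts,45).round(1),atz(gs,a,Ts,0).round(1))
print("side handle top",[atz(gs,a,Ts,97).round(1) for a in sp([(78,40),(110,48),(116,43),(85,35)])])
print("mats",[atz(gt,a,Tt,1).round() for a in tp([(15,151),(198,146),(202,332),(15,336),(570,186),(747,172),(766,355),(586,372)])])
E
```

```text
board [ 5.50505e+02  1.79000e-01  5.40000e-02 -1.70700e+00] rms px 1.1994321407853366
A [ 531.  -285.9   47.2] reproj [ 0.1 -0.4] Ømm/top px r?
  top mm/cropPx 1.155009884631821
B [ 540.1 -392.6   56.8] reproj [ 0.2 -0.3] Ømm/top px r?
  top mm/cropPx 1.1755520467996181
C [ 436.8 -401.2  103.9] reproj [ 0.2 -0.5] Ømm/top px r?
  top mm/cropPx 1.1361293627622147
chip [609.  75.  60.] board 63.0 72.0
chip [617.  -1.  60.] board 66.0 -5.0
chip [627. -67.  60.] board 72.0 -71.0
chip [544.  -4.  60.] board -6.0 -4.0
scr z45 [590.5 283.5  45. ]
scr z45 [562.2 257.2  45. ]
scr z45 [494.  354.3  45. ]
scr z45 [516.6 377.4  45. ]
handle z97 [566.6 297.8  97. ]
handle z97 [550.3 285.7  97. ]
side z45/0 [499.5 358.7  45. ] [509.8 421.2   0. ]
side z45/0 [589.1 266.6  45. ] [605.6 322.7   0. ]
side z45/0 [554.1 221.1  45. ] [568.2 274.1   0. ]
side handle top [array([523.1, 335.5,  97. ]), array([562.7, 299.2,  97. ]), array([574.9, 308.5,  97. ]), array([536.6, 344.7,  97. ])]
mats [array([630., 428.,   1.]), array([634., 212.,   1.]), array([418., 206.,   1.]), array([413., 426.,   1.]), array([ 585., -224.,    1.]), array([ 601., -439.,    1.]), array([ 383., -458.,    1.]), array([ 367., -240.,    1.])]
```

```bash
cat >> h.py <<'E'
def plan(*wps,s=None):
    """wps (x,y,z,yawdeg): prints tool-frame shift/turn from each pose to the next, in row units"""
    s=s or read_state();p=np.array(s["eef_pos"]);M=R.from_euler("xyz",s["tool_rot"])
    for w in wps:
        N=R.from_euler("xyz",[np.pi,0,np.radians(w[3])])
        d=M.inv().apply(np.array(w[:3])-p)/300;t=(M.inv()*N).as_rotvec()/(np.pi/2)
        print(w,"->",*d.round(4),*t.round(4));p=np.array(w[:3],float);M=N
E
python3 -c "
from h import *
plan((370,-310,270,60),(450,0,270,95),(541,318,260,126.5))"
```

```text
(370, -310, 270, 60) -> 0.6408 -0.6898 -0.0833 -0.0007 -0.0002 -0.3714
(450, 0, 270, 95) -> 1.0282 -0.2857 -0.0 0.0 0.0 -0.3889
(541, 318, 260, 126.5) -> 1.0295 0.3946 0.0333 -0.0 0.0 -0.35
```

move_arm(rows="0.2 -0.2 -0.04 0 0 -0.1 -1;0.64 -0.69 -0.083 0 0 -0.371 -1;0.64 -0.69 -0.083 0 0 -0.371 -1;0.64 -0.69 -0.083 0 0 -0.371 -1;0.64 -0.69 -0.083 0 0 -0.371 -1;0.64 -0.69 -0.083 0 0 -0.371 -1;0.64 -0.69 -0.083 0 0 -0.371 -1;0.64 -0.69 -0.083 0 0 -0.371 -1;0.64 -0.69 -0.083 0 0 -0.371 -1;0.64 -0.69 -0.083 0 0 -0.371 -1")

```text
clock: 1.03
eef_pos: [369.8, -311.0, 270.4]
tool_rot: [3.141, 0.001, 1.046]
force: [0.3, -0.4, -0.8]
width: 85.3
gripper_force: 0.0
```

move_arm(rows="1 -0.28 0 0 0 -0.389 -1;1 -0.28 0 0 0 -0.389 -1;1 -0.28 0 0 0 -0.389 -1;1 -0.28 0 0 0 -0.389 -1;1 -0.28 0 0 0 -0.389 -1;1 -0.28 0 0 0 -0.389 -1;1 -0.28 0 0 0 -0.389 -1;1 -0.28 0 0 0 -0.389 -1;1 -0.28 0 0 0 -0.389 -1;1 -0.28 0 0 0 -0.389 -1")

```text
clock: 1.87
eef_pos: [447.9, -9.1, 269.9]
tool_rot: [-3.141, 0.0, 1.658]
force: [-0.2, -0.2, -0.0]
width: 85.2
gripper_force: 0.0
```

move_arm(rows="1 0.39 0.03 0 0 -0.35 -1;1 0.39 0.03 0 0 -0.35 -1;1 0.39 0.03 0 0 -0.35 -1;1 0.39 0.03 0 0 -0.35 -1;1 0.39 0.03 0 0 -0.35 -1;1 0.39 0.03 0 0 -0.35 -1;1 0.39 0.03 0 0 -0.35 -1;1 0.39 0.03 0 0 -0.35 -1;1 0.39 0.03 0 0 -0.35 -1;1 0.39 0.03 0 0 -0.35 -1;1 0.39 0.03 0 0 -0.35 -1")

```text
clock: 2.78
eef_pos: [539.0, 296.9, 260.3]
tool_rot: [-3.139, 0.002, 2.203]
force: [0.0, -0.5, -0.5]
width: 85.6
gripper_force: 0.0
```

```bash
python3 - <<'E'
from h import *
s=read_state();g=get_image("wrist");T=ext(g,s)
print(s["clock"],s["eef_pos"].round(1),s["tool_rot"].round(3),s["qpos"].round(2),np.array(g["T_tool_cam"]).round(2).tolist(),g["vfov"])
o=g["img"][:,:,::-1].copy()
np.savez("w1.npz",T=T)
b=[(x,y,z) for z,xs,ys in((45,18,60),(97,13,30)) for x in(-xs,xs) for y in(-ys,ys)]
a=np.radians(36.5);c,q=np.cos(a),np.sin(a)
for x,y,z in b:
    u=proj(g,(541+c*x-q*y,318+q*x+c*y,z),T)[0];cv2.circle(o,(int(u[0]),int(u[1])),2,(0,0,255),-1)
cv2.imwrite("pics/w1.png",cv2.resize(o,(768,576)))
E
```

```text
2.7833 [539.  296.9 260.3] [-3.139e+00  2.000e-03  2.203e+00] [-0.24  0.61 -0.52  1.59  0.34  1.04 -0.22] [[-0.0, 0.96, 0.28, 72.47], [1.0, 0.0, 0.0, -0.47], [-0.0, 0.28, -0.96, -129.15], [0.0, 0.0, 0.0, 1.0]] 70.94520678205186
```

View pics/w1.png

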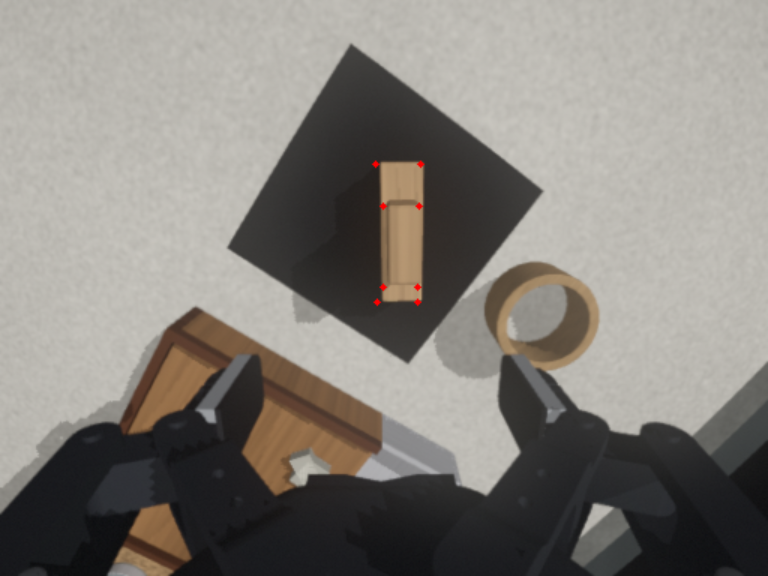

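The wrist view shows the scraper, with corners at (380,162), (424,162), (422,301) and (382,301), about 3 mm from the model. That puts its centre near (543,320). The space around it is clear for the grip.

```bash
python3 -c "
from h import *
plan((543,320,115,126.5),(543,320,66,126.5))"
```

```text
(543, 320, 115, 126.5) -> 0.0557 0.0577 0.4851 -0.0013 0.0013 -0.003
(543, 320, 66, 126.5) -> 0.0 -0.0 0.1633 0.0 0.0 0.0
```

move_arm(rows="0.02 0.057 0.1 0 0 0 -1;0.02 0.057 0.2 0 0 0 -1;0.02 0.057 0.3 0 0 0 -1;0.02 0.057 0.4 0 0 0 -1;0.02 0.057 0.45 0 0 0 -1;0.02 0.057 0.45 0 0 0 -1;0.02 0.057 0.45 0 0 0 -1")

```text
clock: 3.42
eef_pos: [548.6, 313.0, 126.0]
tool_rot: [-3.14, 0.001, 2.205]
force: [0.4, -0.3, 0.7]
width: 85.3
gripper_force: 0.0
```

```bash
python3 -c "
from h import *
plan((543,320,115,126.5),(543,320,66,126.5))"
```

```text
(543, 320, 115, 126.5) -> 0.0298 -0.0012 0.0367 -0.0011 0.0006 -0.0019
(543, 320, 66, 126.5) -> 0.0 -0.0 0.1633 0.0 0.0 0.0
```

move_arm(rows="0.03 -0.001 0.04 0 0 -0.002 -1;0.03 -0.001 0.08 0 0 -0.002 -1;0.03 -0.001 0.13 0 0 -0.002 -1;0.03 -0.001 0.17 0 0 -0.002 -1;0.03 -0.001 0.2 0 0 -0.002 -1;0.03 -0.001 0.2 0 0 -0.002 -1;0.03 -0.001 0.2 0 0 -0.002 1;0.03 -0.001 0.2 0 0 -0.002 1;0.03 -0.001 0.2 0 0 -0.002 1;0.03 -0.001 0.2 0 0 -0.002 1;0.03 -0.001 0.2 0 0 -0.002 1;0.03 -0.001 0.2 0 0 -0.002 1")

```text
clock: 4.42
eef_pos: [542.9, 322.7, 66.9]
tool_rot: [3.141, 0.0, 2.21]
force: [-0.0, -0.0, 2.3]
width: 25.4
gripper_force: 59.3
```

move_arm(rows="0 0 0 0 0 0 1;0 0 0 0 0 0 1;0 0 0 0 0 0 1;0 0 0 0 0 0 1")

```text
clock: 4.75
eef_pos: [542.9, 322.7, 66.9]
tool_rot: [3.141, 0.0, 2.21]
force: [-1.1, -0.3, 6.6]
width: 25.2
gripper_force: 59.6
```

```bash
python3 -c "
from h import *
plan((543,320,190,126.5),(500,150,190,110),(480,70,190,93.1))"
```

```text
(543, 320, 190, 126.5) -> -0.0074 -0.0047 -0.4104 0.0007 0.0001 0.0016
(500, 150, 190, 110) -> -0.3703 -0.4523 -0.0 0.0 -0.0 0.1833
(480, 70, 190, 93.1) -> -0.2278 -0.1539 -0.0 0.0 -0.0 0.1878
```

move_arm(rows="0 0 -0.05 0 0 0 1;0 0 -0.15 0 0 0 1;0 0 -0.25 0 0 0 1;0 0 -0.35 0 0 0 1;0 0 -0.41 0 0 0 1;0 0 -0.41 0 0 0 1;0 0 -0.41 0 0 0 1")

```text
clock: 5.33
eef_pos: [542.6, 322.4, 189.4]
tool_rot: [3.141, 0.0, 2.21]
force: [-0.6, -0.4, -2.4]
width: 25.1
gripper_force: 59.5
```

```bash
python3 -c "
from h import *
B=lambda x,y:(550.5+x*np.cos(.054)-y*np.sin(.054),x*np.sin(.054)+y*np.cos(.054))
print(B(-75,2),B(117,2))
plan((500,150,190,110),(*B(-75,2),190,93.1),(*B(-75,2),118.5,93.1),(*B(117,2),118.5,93.1))"
```

```text
(np.float64(475.5013759108804), np.float64(-2.0509472784390876)) (np.float64(667.2215079287167), np.float64(8.312014608173946))
(500, 150, 190, 110) -> -0.3764 -0.457 -0.0024 0.0005 0.0001 0.185
(np.float64(475.5013759108804), np.float64(-2.0509472784390876), 190, 93.1) -> -0.4483 -0.2501 -0.0 0.0 -0.0 0.1878
(np.float64(475.5013759108804), np.float64(-2.0509472784390876), 118.5, 93.1) -> 0.0 -0.0 0.2383 0.0 0.0 0.0
(np.float64(667.2215079287167), np.float64(8.312014608173946), 118.5, 93.1) -> -0.0001 0.64 0.0 0.0 0.0 0.0
```

move_arm(rows="-0.12 -0.14 0 0 0 0.06 1;-0.24 -0.28 0 0 0 0.12 1;-0.33 -0.4 0 0 0 0.185 1;-0.376 -0.457 0 0 0 0.185 1;-0.376 -0.457 0 0 0 0.185 1;-0.376 -0.457 0 0 0 0.185 1")

```text
clock: 5.83
eef_pos: [497.5, 144.0, 187.0]
tool_rot: [-3.134, 0.003, 1.914]
force: [-0.3, 0.4, -2.0]
width: 25.6
gripper_force: 60.2
```

move_arm(rows="-0.1 -0.06 0 0 0 0.05 1;-0.2 -0.12 0 0 0 0.1 1;-0.3 -0.18 0 0 0 0.15 1;-0.4 -0.22 0 0 0 0.188 1;-0.448 -0.25 0 0 0 0.188 1;-0.448 -0.25 0 0 0 0.188 1;-0.448 -0.25 0 0 0 0.188 1;-0.448 -0.25 0 0 0 0.188 1")

```text
clock: 6.5
eef_pos: [475.5, -0.1, 188.5]
tool_rot: [-3.141, -0.002, 1.627]
force: [0.4, 0.5, -2.1]
width: 25.6
gripper_force: 60.1
```

```bash
python3 - <<'E'
from h import *
plan((475.5,-2,118.5,93.1),(667.2,8.3,118.5,93.1))
s=read_state();g=get_image("wrist");T=ext(g,s);o=g["img"][:,:,::-1].copy()
def B(x,y,z):return (550.5+x*np.cos(.054)-y*np.sin(.054),.2+x*np.sin(.054)+y*np.cos(.054),z)
for P in [(x,y,z) for x in(-110,0,110) for y in(-130,0,130) for z in(50,)]+[(110,140,60),(110,-140,60),(204,134,50),(204,-134,50)]:
    u=proj(g,B(*P),T)[0];cv2.circle(o,(int(u[0]),int(u[1])),2,(0,0,255),-1)
cv2.imwrite("pics/w2.png",cv2.resize(o,(768,576)))
E
```

```text
(475.5, -2, 118.5, 93.1) -> -0.0069 -0.0003 0.2335 -0.0004 -0.001 0.0011
(667.2, 8.3, 118.5, 93.1) -> -0.0003 0.6399 0.0 0.0 0.0 0.0
```

View pics/w2.png

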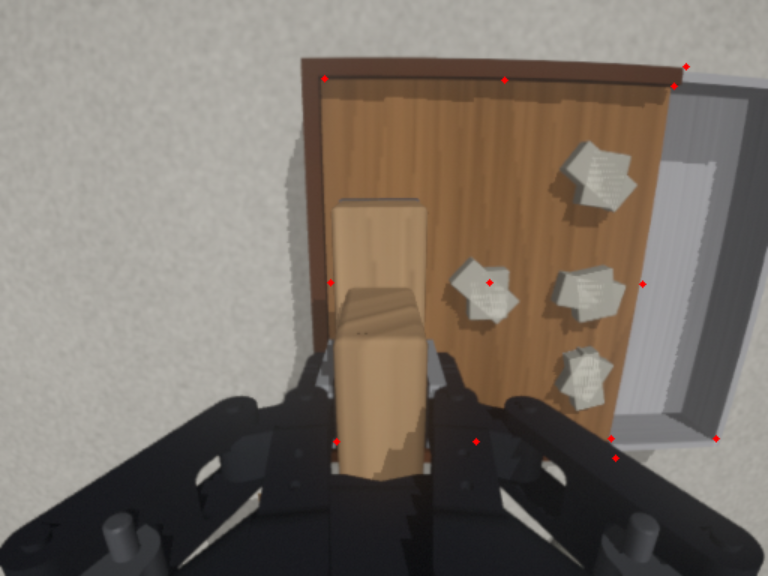

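The wrist view shows the scraper held square over the near side of the board. The chips are at (601,178), (485,292), (590,294) and (585,378). The board model fits to 2–3 mm, with the board about 2 mm nearer the robot than I had it. I'll wipe the middle lane first.

move_arm(rows="-0.007 0 0.05 0 0 0 1;-0.007 0 0.1 0 0 0 1;-0.007 0 0.16 0 0 0 1;-0.007 0 0.2 0 0 0 1;-0.007 0 0.22 0 0 0 1;-0.007 0 0.233 0 0 0 1;-0.007 0 0.233 0 0 0 1;-0.007 0 0.233 0 0 0 1")

```text
clock: 7.22
eef_pos: [475.9, -3.2, 119.6]
tool_rot: [3.141, -0.0, 1.626]
force: [-0.2, 0.3, -2.0]
width: 25.1
gripper_force: 60.2
```

move_arm(rows="0 0.05 0 0 0 0 1;0 0.1 0 0 0 0 1;0 0.15 0 0 0 0 1;0 0.2 0 0 0 0 1;0 0.25 0 0 0 0 1;0 0.3 0 0 0 0 1;0 0.35 0 0 0 0 1;0 0.4 0 0 0 0 1;0 0.45 0 0 0 0 1;0 0.5 0 0 0 0 1;0 0.55 0 0 0 0 1;0 0.6 0 0 0 0 1")

```text
clock: 8.22
eef_pos: [656.1, 5.9, 120.2]
tool_rot: [3.141, -0.0, 1.624]
force: [0.2, -0.5, -2.3]
width: 25.5
gripper_force: 60.2
```

move_arm(rows="0 0.03 0 0 0 0 1;0 0.04 0 0 0 0 1;0 0.04 0 0 0 0 1;0 0.04 0 0 0 0 1;0 0.04 -0.1 0 0 0 1;0 0.04 -0.2 0 0 0 1;0 0.04 -0.2 0 0 0 1;0 0.04 -0.2 0 0 0 1")

```text
clock: 8.88
eef_pos: [667.8, 6.6, 181.5]
tool_rot: [3.138, 0.0, 1.625]
force: [-0.1, -0.3, -2.9]
width: 25.7
gripper_force: 60.4
```

```bash
python3 - <<'E'
from h import *
c,q=np.cos(.054),np.sin(.054)
B=lambda x,y:(548.5+x*c-y*q,x*q+y*c)
plan((*B(-75,71),178,93.1),(*B(-75,71),118,93.1),(*B(118,71),118,93.1),(*B(118,71),178,93.1),(*B(-75,-66),178,93.1))
cv2.imwrite("pics/t2.png",cv2.resize(get_image("top")["img"][100:260,180:320,::-1],(560,640))[:600])
E
```

```text
(np.float64(469.77718648287885), np.float64(66.84847516547084), 178, 93.1) -> 0.2362 -0.6483 0.0094 0.0023 0.0001 -0.0001
(np.float64(469.77718648287885), np.float64(66.84847516547084), 118, 93.1) -> 0.0 -0.0 0.2 0.0 0.0 0.0
(np.float64(662.4958608549748), np.float64(77.26541081190999), 118, 93.1) -> -0.0001 0.6433 0.0 0.0 0.0 0.0
(np.float64(662.4958608549748), np.float64(77.26541081190999), 178, 93.1) -> 0.0 0.0 -0.2 0.0 0.0 0.0
(np.float64(477.17159157905587), np.float64(-69.95182736808947), 178, 93.1) -> -0.4566 -0.6434 -0.0 0.0 0.0 0.0
```

View pics/t2.png

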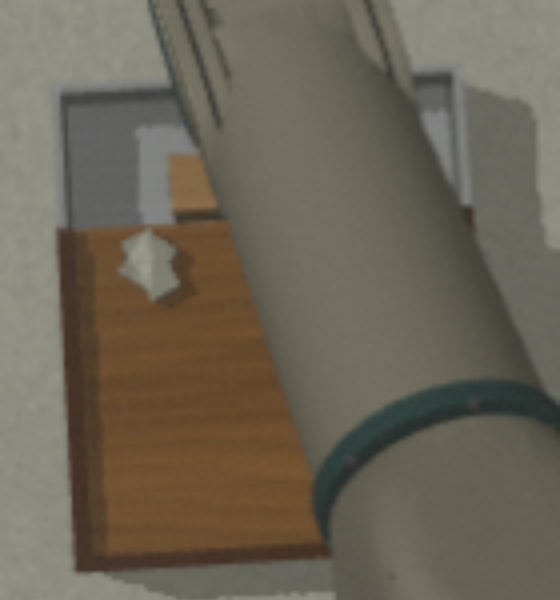

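The middle lane has no chips where I can see it past the arm. The +y chip is still on the board at (150,265), near the edge. Next is the +y lane.

move_arm(rows="0.06 -0.13 0 0 0 0 1;0.12 -0.26 0 0 0 0 1;0.18 -0.39 0 0 0 0 1;0.236 -0.52 0 0 0 0 1;0.236 -0.648 0 0 0 0 1;0.236 -0.648 0.05 0 0 0 1;0.236 -0.648 0.1 0 0 0 1;0.236 -0.648 0.15 0 0 0 1;0.236 -0.648 0.19 0 0 0 1;0.236 -0.648 0.205 0 0 0 1;0.236 -0.648 0.205 0 0 0 1;0.236 -0.648 0.205 0 0 0 1")

```text
clock: 9.93
eef_pos: [468.2, 66.5, 117.3]
tool_rot: [-3.14, 0.0, 1.625]
force: [0.3, 0.5, -2.2]
width: 25.3
gripper_force: 60.7
```

move_arm(rows="0 0.05 0 0 0 0 1;0 0.1 0 0 0 0 1;0 0.15 0 0 0 0 1;0 0.2 0 0 0 0 1;0 0.25 0 0 0 0 1;0 0.3 0 0 0 0 1;0 0.35 0 0 0 0 1;0 0.4 0 0 0 0 1;0 0.45 0 0 0 0 1;0 0.5 0 0 0 0 1;0 0.55 0 0 0 0 1;0 0.6 0 0 0 0 1")

```text
clock: 10.93
eef_pos: [648.8, 76.0, 117.0]
tool_rot: [-3.14, 0.0, 1.624]
force: [-0.0, -0.7, -3.1]
width: 25.4
gripper_force: 60.7
```

move_arm(rows="0 0.03 0 0 0 0 1;0 0.045 0 0 0 0 1;0 0.045 0 0 0 0 1;0 0.045 0 0 0 0 1;0 0.045 -0.1 0 0 0 1;0 0.045 -0.2 0 0 0 1;0 0.045 -0.2 0 0 0 1;0 0.045 -0.2 0 0 0 1")

```text
clock: 11.6
eef_pos: [662.9, 77.4, 179.8]
tool_rot: [3.138, -0.0, 1.625]
force: [-0.4, -0.3, -2.0]
width: 25.4
gripper_force: 60.9
```

```bash
python3 - <<'E'
from h import *
c,q=np.cos(.054),np.sin(.054)
B=lambda x,y:(548.5+x*c-y*q,x*q+y*c)
plan((*B(-75,-64),178,93.1),(*B(-75,-64),118,93.1))
E
```

```text
(np.float64(477.06364405940366), np.float64(-67.95474265957034), 178, 93.1) -> -0.4504 -0.6447 0.0037 0.002 -0.0002 -0.0001
(np.float64(477.06364405940366), np.float64(-67.95474265957034), 118, 93.1) -> 0.0 -0.0 0.2 0.0 0.0 0.0
```

move_arm(rows="-0.09 -0.13 0 0 0 0 1;-0.18 -0.26 0 0 0 0 1;-0.27 -0.39 0 0 0 0 1;-0.36 -0.52 0 0 0 0 1;-0.45 -0.645 0 0 0 0 1;-0.45 -0.645 0.05 0 0 0 1;-0.45 -0.645 0.1 0 0 0 1;-0.45 -0.645 0.15 0 0 0 1;-0.45 -0.645 0.19 0 0 0 1;-0.45 -0.645 0.2 0 0 0 1;-0.45 -0.645 0.202 0 0 0 1;-0.45 -0.645 0.202 0 0 0 1")

```text
clock: 12.6
eef_pos: [474.0, -68.3, 116.8]
tool_rot: [-3.137, 0.0, 1.625]
force: [-2.6, -0.5, 2.6]
width: 25.3
gripper_force: 61.5
```

move_arm(rows="0 0.05 0 0 0 0 1;0 0.1 0 0 0 0 1;0 0.15 0 0 0 0 1;0 0.2 0 0 0 0 1;0 0.25 0 0 0 0 1;0 0.3 0 0 0 0 1;0 0.35 0 0 0 0 1;0 0.4 0 0 0 0 1;0 0.45 0 0 0 0 1;0 0.5 0 0 0 0 1;0 0.55 0 0 0 0 1;0 0.6 0 0 0 0 1")

```text
clock: 13.6
eef_pos: [655.1, -58.4, 116.4]
tool_rot: [-3.138, 0.0, 1.625]
force: [-1.8, -0.9, -0.4]
width: 25.5
gripper_force: 61.8
```

move_arm(rows="0 0.03 0 0 0 0 1;0 0.045 0 0 0 0 1;0 0.045 0 0 0 0 1;0 0.045 0 0 0 0 1;0 0.045 -0.1 0 0 0 1;0 0.045 -0.2 0 0 0 1;0 0.045 -0.3 0 0 0 1;0 -0.1 -0.3 0 0 0 1;0 -0.2 -0.3 0 0 0 1;0 -0.3 -0.3 0 0 0 1;0 -0.3 -0.3 0 0 0 1;0 -0.3 -0.3 0 0 0 1")

```text
clock: 14.6
eef_pos: [563.7, -63.9, 207.3]
tool_rot: [-3.139, 0.001, 1.624]
force: [0.5, 1.0, -1.8]
width: 25.5
gripper_force: 61.7
```

```bash
python3 - <<'E'
from h import *
plan((543,150,200,110),(543,320,190,126.5))
a=cv2.resize(get_image("wrist")["img"][:,:,::-1],(400,300));b=cv2.resize(get_image("side")["img"][120:270,180:380,::-1],(400,300))
t=cv2.resize(get_image("top")["img"][110:245,180:360,::-1],(400,300))
cv2.imwrite("pics/m3.png",np.vstack([np.hstack([a,b]),np.hstack([t,t*0])]))
E
```

```text
(543, 150, 200, 110) -> 0.7156 -0.0307 0.0238 -0.0015 0.0003 -0.1882
(543, 320, 190, 126.5) -> 0.5325 0.1938 0.0333 -0.0 0.0 -0.1833
```

View pics/m3.png

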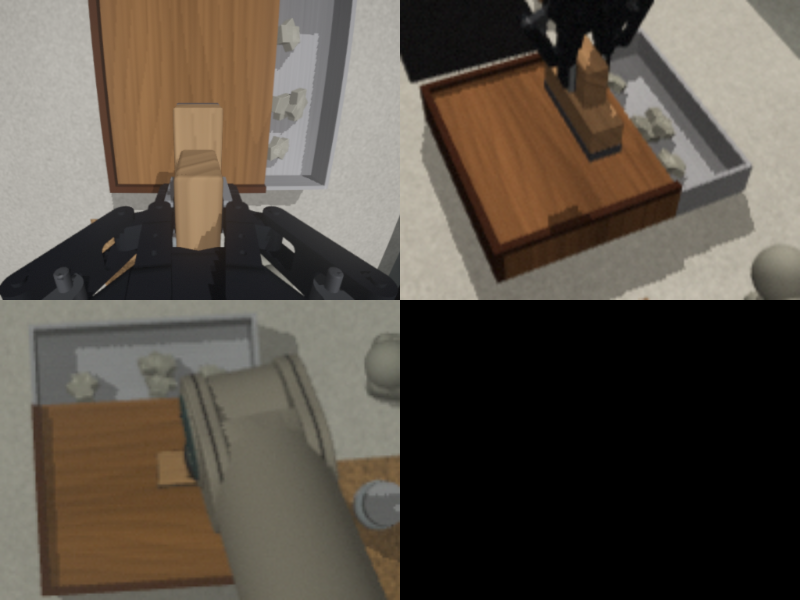

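All four chips are in the trough: one at +y, two in the middle and one at −y. The board is clear in all three views. Now I'll take the scraper back to its mat.

move_arm(rows="0.13 0 0 0 0 -0.04 1;0.26 0 0 0 0 -0.08 1;0.39 0 0 0 0 -0.12 1;0.52 -0.02 0 0 0 -0.16 1;0.65 -0.03 0 0 0 -0.188 1;0.715 -0.03 0.02 0 0 -0.188 1;0.715 -0.03 0.02 0 0 -0.188 1;0.715 -0.03 0.02 0 0 -0.188 1;0.715 -0.03 0.02 0 0 -0.188 1")

```text
clock: 15.5
eef_pos: [546.5, 149.7, 200.8]
tool_rot: [-3.141, 0.001, 1.919]
force: [-0.4, -1.0, -2.5]
width: 25.5
gripper_force: 61.5
```

```bash
python3 - <<'E'
from h import *
plan((525,320,170,110),(525,320,67,110))
E
```

```text
(525, 320, 170, 110) -> 0.558 0.1266 0.1021 -0.0003 0.0005 -0.0004
(525, 320, 67, 110) -> 0.0 -0.0 0.3433 0.0 0.0 0.0
```

move_arm(rows="0.12 0.03 0.02 0 0 0 1;0.24 0.06 0.04 0 0 0 1;0.36 0.09 0.07 0 0 0 1;0.48 0.12 0.1 0 0 0 1;0.558 0.126 0.15 0 0 0 1;0.558 0.126 0.23 0 0 0 1;0.558 0.126 0.31 0 0 0 1;0.558 0.126 0.38 0 0 0 1;0.558 0.126 0.41 0 0 0 1;0.558 0.126 0.42 0 0 0 1;0.558 0.126 0.42 0 0 0 1;0.558 0.126 0.42 0 0 0 1")

```text
clock: 16.5
eef_pos: [525.3, 320.7, 76.3]
tool_rot: [3.14, -0.0, 1.919]
force: [-0.5, -0.7, -2.7]
width: 25.6
gripper_force: 61.6
```

```bash
python3 - <<'E'
from h import *
plan((525,320,67,110))
E
```

```text
(525, 320, 67, 110) -> -0.0017 -0.0017 0.0308 0.0012 -0.0003 -0.0007
```

move_arm(rows="0 0 0.01 0 0 0 1;0 0 0.018 0 0 0 1;0 0 0.024 0 0 0 1;0 0 0.028 0 0 0 1;0 0 0.031 0 0 0 1;0 0 0.032 0 0 0 1;0 0 0.032 0 0 0 1")

```text
clock: 17.08
eef_pos: [524.2, 320.8, 66.3]
tool_rot: [3.141, 0.0, 1.92]
force: [-2.1, -0.8, 4.2]
width: 25.4
gripper_force: 62.4
```

Contact shows as about +7 N upward, so I'll release and lift straight up.

move_arm(rows="0 0 0 0 0 0 0;0 0 0 0 0 0 -0.5;0 0 0 0 0 0 -1;0 0 0 0 0 0 -1;0 0 0 0 0 0 -1;0 0 0 0 0 0 -1;0 0 -0.05 0 0 0 -1;0 0 -0.15 0 0 0 -1;0 0 -0.28 0 0 0 -1;0 0 -0.4 0 0 0 -1;0 0 -0.5 0 0 0 -1;0 0 -0.5 0 0 0 -1")

```text
clock: 18.08
eef_pos: [527.1, 323.4, 222.4]
tool_rot: [3.13, -0.003, 1.92]
force: [0.4, 1.4, 0.4]
width: 85.4
gripper_force: 0.0
```

```bash
python3 - <<'E'
from h import *
plan((470,80,230,95),(470,-180,230,75))
b=cv2.resize(get_image("side")["img"][60:,160:420,::-1],(480,598))
cv2.imwrite("pics/s4.png",b)
E
```

```text
(470, 80, 230, 95) -> -0.6973 -0.4558 -0.0329 0.0071 -0.003 0.1666
(470, -180, 230, 75) -> -0.8634 -0.0755 -0.0 -0.0 -0.0 0.2222
```

View pics/s4.png

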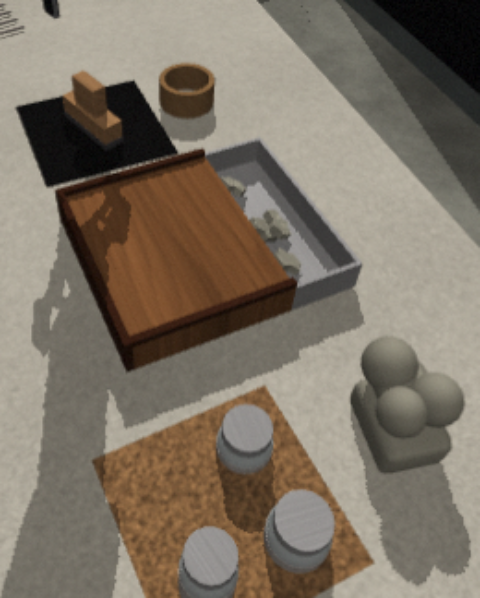

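The scraper stands upright on its mat, the board is clear and the jars haven't moved. Going to look at the jars.

move_arm(rows="-0.12 -0.08 -0.03 0 0 0.04 -1;-0.23 -0.15 -0.05 0 0 0.08 -1;-0.35 -0.23 -0.1 0 0 0.12 -1;-0.46 -0.3 -0.1 0 0 0.166 -1;-0.58 -0.38 -0.1 0 0 0.166 -1;-0.697 -0.456 -0.1 0 0 0.166 -1;-0.697 -0.456 -0.1 0 0 0.166 -1;-0.697 -0.456 -0.1 0 0 0.166 -1;-0.697 -0.456 -0.1 0 0 0.166 -1")

```text
clock: 18.88
eef_pos: [467.0, 77.5, 245.1]
tool_rot: [-3.141, -0.001, 1.658]
force: [0.1, 0.8, 0.3]
width: 85.2
gripper_force: 0.0
```

move_arm(rows="-0.13 -0.01 -0.03 0 0 0.04 -1;-0.26 -0.02 -0.05 0 0 0.08 -1;-0.39 -0.03 -0.1 0 0 0.12 -1;-0.52 -0.04 -0.15 0 0 0.16 -1;-0.65 -0.06 -0.15 0 0 0.2 -1;-0.78 -0.07 -0.15 0 0 0.222 -1;-0.863 -0.0755 -0.15 0 0 0.222 -1;-0.863 -0.0755 -0.15 0 0 0.222 -1;-0.863 -0.0755 -0.15 0 0 0.222 -1")

```text
clock: 19.63
eef_pos: [468.3, -182.2, 289.9]
tool_rot: [-3.141, -0.001, 1.31]
force: [1.0, 0.8, 0.3]
width: 85.9
gripper_force: 0.0
```

```bash
python3 - <<'E'
from h import *
plan((430,-400,310,60))
E
```

```text
(430, -400, 310, 60) -> -0.7344 0.0638 -0.0676 -0.0004 -0.0005 0.1674
```

move_arm(rows="-0.13 0.01 -0.03 0 0 0.04 -1;-0.26 0.02 -0.05 0 0 0.08 -1;-0.39 0.03 -0.068 0 0 0.12 -1;-0.52 0.04 -0.068 0 0 0.167 -1;-0.65 0.06 -0.068 0 0 0.167 -1;-0.734 0.064 -0.068 0 0 0.167 -1;-0.734 0.064 -0.068 0 0 0.167 -1;-0.734 0.064 -0.068 0 0 0.167 -1;-0.734 0.064 -0.068 0 0 0.167 -1")

```text
clock: 20.38
eef_pos: [431.3, -397.2, 310.5]
tool_rot: [-3.141, -0.002, 1.052]
force: [1.2, 1.0, -0.1]
width: 85.2
gripper_force: 0.0
```

```bash
python3 - <<'E'
from h import *
s=read_state();g=get_image("wrist");T=ext(g,s);print(s["eef_pos"],s["tool_rot"])
o=g["img"][:,:,::-1].copy()
a=np.linspace(0,2*np.pi,13)[:-1]
for x,y,z,r in((531,-286,54,31),(540,-393,62,33),(437,-401,105,27)):
    for u in proj(g,np.c_[x+r*np.cos(a),y+r*np.sin(a),a*0+z],T): cv2.circle(o,(int(u[0]),int(u[1])),1,(0,0,255),-1)
cv2.imwrite("pics/w5.png",cv2.resize(o,(768,576)))
E
```

```text
[ 431.27659636 -397.17600154  310.48067897] [-3.14071032e+00 -2.40405908e-03  1.05249793e+00]
```

View pics/w5.png

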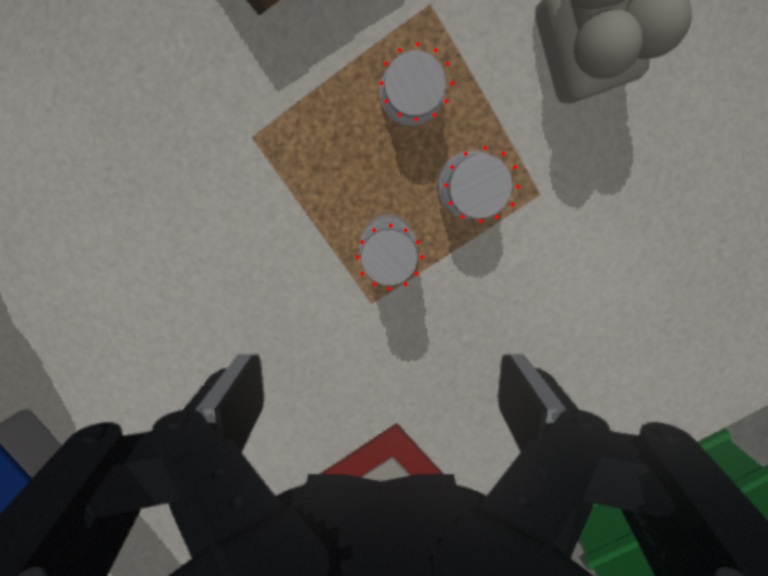

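The wrist view shows the lids of jar_low at (415,83), jar_squat at (481,184) and jar_tall at (389,257), all standing. I'll triangulate them against the top view and set up an automatic lid detector to catch a knocked jar.

```bash
cat >> h.py <<'E'
JAR=dict(low=(531,-286,54,31),squat=(540,-393,62,33),tall=(437,-401,105,27))
def lids(cam="wrist",names=JAR,R0=70):
    """lid centres near the expected places -> world xy at lid height"""
    s=read_state();g=get_image(cam);T=ext(g,s);im=cv2.resize(g["img"],None,fx=2,fy=2,interpolation=cv2.INTER_CUBIC)
    gr=cv2.medianBlur(cv2.cvtColor(im,cv2.COLOR_RGB2GRAY),5)
    cs=None;out={}
    for n in names:
        x,y,z,r=JAR[n];u=proj(g,(x,y,z),T)[0];e=proj(g,[(x+r,y,z),(x,y+r,z)],T);rp=2*np.mean(np.linalg.norm(e-u,axis=1))
        c=cv2.HoughCircles(gr,cv2.HOUGH_GRADIENT,1,10,param1=80,param2=14,minRadius=int(.8*rp),maxRadius=int(1.05*rp))
        if c is None: print(n,"none");continue
        c=c[0][:,:];d=[np.hypot(*(atz(g,q[:2]/2,T,z)[:2]-(x,y))) for q in c]
        for i in [i for i in range(len(c)) if d[i]<R0][:3]: print(n,cam,"px",(c[i]/2).round(1),"world",atz(g,c[i][:2]/2,T,z)[:2].round(1),"r/exp",(c[i][2]/rp).round(2))
E
python3 - <<'E'
from h import *
s=read_state();g=get_image("wrist");gt=get_image("top");T=ext(g,s);Tt=ext(gt)
for n,a,t in(("low",(415,83),(632,231)),("squat",(481,184),(726,222)),("tall",(389,257),(750,315))):
    a=np.array(a)/1.5;t=np.array(t)/2.4+[90,105];h=JAR[n][2]
    print(n,"tri",tri([ray(g,a,T),ray(gt,t,Tt)]).round(1),"wrist@h",atz(g,a,T,h).round(1),"top@h",atz(gt,t,Tt,h).round(1))
lids();lids("top")
plan((533,-286,130,60),(533,-286,19,60))
E
```

```text
low tri [ 529.8 -284.6   50.6] wrist@h [ 529.2 -285.    54. ] top@h [ 529.7 -283.8   54. ]
squat tri [ 539.2 -390.6   62.2] wrist@h [ 539.6 -390.8   62. ] top@h [ 538.9 -390.4   62. ]
tall tri [ 436.1 -400.6  104. ] wrist@h [ 436.8 -400.2  105. ] top@h [ 435.5 -400.4  105. ]
low wrist px [276.8  53.8  20.7] world [ 529.9 -284.5] r/exp 0.85
squat wrist px [321.8 123.8  21.6] world [ 539.8 -394.1] r/exp 0.88
squat wrist px [316.2 121.8  24. ] world [ 534.4 -388. ] r/exp 0.98
tall wrist px [259.2 170.8  18.4] world [ 436.5 -400.6] r/exp 0.86
low top px [353.8 201.2   9.7] world [ 529.7 -284.9] r/exp 0.85
low top px [368.2 208.2   9.6] world [ 510.5 -324.7] r/exp 0.84
squat top px [392.8 197.8  10.4] world [ 538.2 -391. ] r/exp 0.87
squat top px [407.8 207.2  11.6] world [ 512.1 -432.6] r/exp 0.97
tall top px [402.2 235.8   9. ] world [ 436.8 -399.7] r/exp 0.88
(533, -286, 130, 60) -> 0.4962 0.1105 0.6042 0.0001 -0.0003 0.0022
(533, -286, 19, 60) -> 0.0 -0.0 0.37 0.0 0.0 0.0
```

move_arm(rows="0.12 0.025 0 0 0 0 -1;0.24 0.05 0.05 0 0 0 -1;0.36 0.075 0.1 0 0 0 -1;0.48 0.098 0.2 0 0 0 -1;0.494 0.098 0.3 0 0 0 -1;0.494 0.098 0.4 0 0 0 -1;0.494 0.098 0.5 0 0 0 -1;0.494 0.098 0.6 0 0 0 -1;0.494 0.098 0.604 0 0 0 -1;0.494 0.098 0.604 0 0 0 -1;0.494 0.098 0.604 0 0 0 -1")

```text
clock: 21.55
eef_pos: [529.8, -286.7, 131.3]
tool_rot: [3.139, -0.0, 1.048]
force: [-0.5, -0.2, 0.4]
width: 85.5
gripper_force: 0.0
```

```bash
python3 - <<'E'
from h import *
lids("top");lids("side",["low","squat"])
plan((529.6,-284.8,19,60))
E
```

```text
low top px [353.2 201.2   9.4] world [ 529.7 -283.5] r/exp 0.83
low side px [294.2 293.2  14.6] world [ 530.3 -288.8] r/exp 0.96
squat side px [326.2 341.8  19.2] world [ 543.  -394.1] r/exp 1.03
squat side px [320.2 350.8  15.4] world [ 526.2 -403.8] r/exp 0.82
squat side px [322.8 346.2  19.2] world [ 533.7 -398.7] r/exp 1.03
(529.6, -284.8, 19, 60) -> 0.0055 -0.0073 0.3771 0.0026 -0.0002 0.0006
```

move_arm(rows="0.005 -0.007 0.08 0 0 0 -1;0.005 -0.007 0.16 0 0 0 -1;0.005 -0.007 0.23 0 0 0 -1;0.005 -0.007 0.29 0 0 0 -1;0.005 -0.007 0.34 0 0 0 -1;0.005 -0.007 0.37 0 0 0 -1;0.005 -0.007 0.375 0 0 0 -1;0.005 -0.007 0.375 0 0 0 -1")

```text
clock: 22.32
eef_pos: [528.2, -284.4, 18.1]
tool_rot: [3.14, -0.0, 1.048]
force: [0.1, -0.6, 0.5]
width: 85.3
gripper_force: 0.0
```

move_arm(rows="0 0 0 0 0 0 -0.5;0 0 0 0 0 0 0;0 0 0 0 0 0 0.5;0 0 0 0 0 0 1;0 0 0 0 0 0 1;0 0 0 0 0 0 1;0 0 0 0 0 0 1;0 0 0 0 0 0 1")

```text
clock: 22.98
eef_pos: [529.0, -284.8, 19.5]
tool_rot: [3.138, -0.0, 1.048]
force: [0.1, -0.0, 8.0]
width: 59.3
gripper_force: 64.1
```

```bash
cat >> h.py <<'E'
def B(x,y):
    c,q=np.cos(.054),np.sin(.054);return (round(548.5+x*c-y*q,1),round(x*q+y*c,1))
E
python3 - <<'E'
from h import *
plan((529.6,-284.8,150,60),(*B(0,85),150,93),(*B(0,85),69.5,93))
E
```

```text
(529.6, -284.8, 150, 60) -> 0.0011 0.0032 -0.435 0.0022 -0.0001 0.0003
(np.float64(543.9), np.float64(84.9), 150, 93) -> 1.0911 -0.5749 -0.0 0.0 0.0 -0.3667
(np.float64(543.9), np.float64(84.9), 69.5, 93) -> 0.0 -0.0 0.2683 0.0 0.0 0.0
```

move_arm(rows="0 0 -0.01 0 0 0 1;0 0 -0.03 0 0 0 1;0 0 -0.06 0 0 0 1;0 0 -0.1 0 0 0 1;0 0 -0.15 0 0 0 1;0 0 -0.15 0 0 0 1")

```text
clock: 23.48
eef_pos: [529.6, -285.1, 65.7]
tool_rot: [3.136, -0.0, 1.048]
force: [-0.6, -0.1, -2.5]
width: 59.3
gripper_force: 65.3
```

```bash
python3 - <<'E'
from h import *
a=cv2.resize(get_image("wrist")["img"][130:,120:400,::-1],(420,381));b=cv2.resize(get_image("side")["img"][220:384,200:380,::-1],(380,346))
o=np.zeros((381,800,3),np.uint8);o[:,:420]=a;o[:346,420:]=b
cv2.imwrite("pics/m6.png",o)
E
```

```text
(no output)
```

View pics/m6.png

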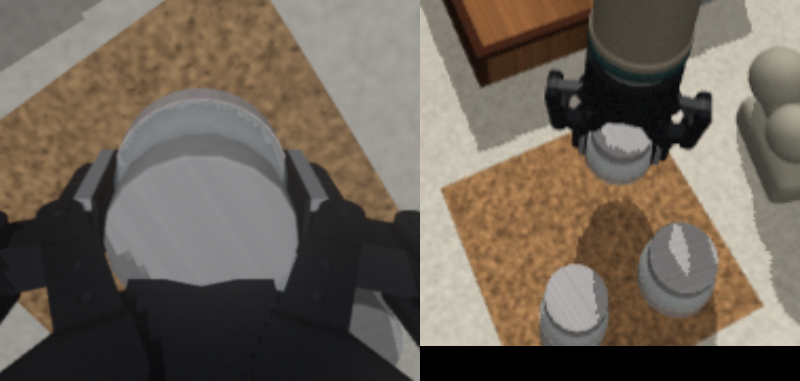

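The jar is held upright and centred between the pads, and the other two jars haven't moved. Carrying it to the board.

move_arm(rows="0 0 -0.05 0 0 0 1;0 0 -0.13 0 0 0 1;0 0 -0.22 0 0 0 1;0.05 -0.03 -0.28 0 0 -0.02 1;0.15 -0.08 -0.28 0 0 -0.06 1;0.25 -0.13 -0.28 0 0 -0.1 1;0.35 -0.18 -0.28 0 0 -0.14 1;0.45 -0.23 -0.28 0 0 -0.18 1;0.55 -0.28 -0.28 0 0 -0.2 1;0.55 -0.28 -0.28 0 0 -0.2 1;0.55 -0.28 -0.28 0 0 -0.2 1")

```text
clock: 24.5
eef_pos: [537.0, -96.2, 145.8]
tool_rot: [-3.14, -0.001, 1.367]
force: [-0.3, -0.6, -3.2]
width: 59.4
gripper_force: 65.7
```

```bash
python3 - <<'E'
from h import *
plan((*B(0,85),150,93),(*B(0,85),80,93))
E
```

```text
(np.float64(543.9), np.float64(84.9), 150, 93) -> 0.5958 -0.0995 -0.0131 -0.0008 -0.0009 -0.1628
(np.float64(543.9), np.float64(84.9), 80, 93) -> 0.0 -0.0 0.2333 0.0 0.0 0.0
```

move_arm(rows="0.1 -0.016 0 0 0 -0.03 1;0.2 -0.032 0 0 0 -0.06 1;0.3 -0.05 0 0 0 -0.09 1;0.4 -0.07 0 0 0 -0.12 1;0.5 -0.085 0 0 0 -0.15 1;0.596 -0.0995 0.02 0 0 -0.163 1;0.596 -0.0995 0.06 0 0 -0.163 1;0.596 -0.0995 0.12 0 0 -0.163 1;0.596 -0.0995 0.17 0 0 -0.163 1;0.596 -0.0995 0.21 0 0 -0.163 1;0.596 -0.0995 0.215 0 0 -0.163 1;0.596 -0.0995 0.215 0 0 -0.163 1")

```text
clock: 25.5
eef_pos: [544.6, 80.3, 80.8]
tool_rot: [-3.139, 0.001, 1.616]
force: [-0.7, -0.3, -1.7]
width: 59.3
gripper_force: 65.7
```

```bash
python3 - <<'E'
from h import *
plan((*B(0,85),69.5,93))
E
```

```text
(np.float64(543.9), np.float64(84.9), 69.5, 93) -> 0.0155 -0.0014 0.0377 -0.0015 0.0008 -0.0043
```

move_arm(rows="0.015 0 0.008 0 0 0 1;0.015 0 0.015 0 0 0 1;0.015 0 0.02 0 0 0 1;0.015 0 0.025 0 0 0 1;0.015 0 0.028 0 0 0 1;0.015 0 0.031 0 0 0 1;0.015 0 0.033 0 0 0 1;0.015 0 0.033 0 0 0 1")

```text
clock: 26.17
eef_pos: [544.8, 86.3, 71.9]
tool_rot: [-3.142, 0.0, 1.618]
force: [-0.9, -0.1, -1.9]
width: 59.3
gripper_force: 65.7
```

move_arm(rows="0 0 0.002 0 0 0 1;0 0 0.004 0 0 0 1;0 0 0.006 0 0 0 1;0 0 0.008 0 0 0 1;0 0 0.008 0 0 0 1")

```text
clock: 26.58
eef_pos: [544.9, 86.3, 69.6]
tool_rot: [3.142, 0.0, 1.618]
force: [-1.0, -0.1, -0.6]
width: 59.2
gripper_force: 65.8
```

move_arm(rows="0 0 0.002 0 0 0 1;0 0 0.003 0 0 0 1;0 0 0.003 0 0 0 1")

```text
clock: 26.83
eef_pos: [544.9, 86.4, 69.6]
tool_rot: [3.141, 0.0, 1.618]
force: [-2.5, 0.0, 7.2]
width: 59.5
gripper_force: 66.7
```

move_arm(rows="0 0 0 0 0 0 0.3;0 0 0 0 0 0 0;0 0 0 0 0 0 -0.5;0 0 0 0 0 0 -1;0 0 0 0 0 0 -1;0 0 0 0 0 0 -1;0 0 -0.04 0 0 0 -1;0 0 -0.12 0 0 0 -1;0 0 -0.25 0 0 0 -1;0 0 -0.38 0 0 0 -1;0 0 -0.5 0 0 0 -1;0 0 -0.5 0 0 0 -1")

```text
clock: 27.83
eef_pos: [549.0, 87.7, 226.5]
tool_rot: [3.128, -0.002, 1.618]
force: [2.1, 1.3, -0.8]
width: 85.5
gripper_force: 0.0
```

```bash
python3 - <<'E'
from h import *
lids("top")
plan((500,-150,250,75),(480,-400,250,60))
E
```

```text
squat top px [392.8 197.8  10.2] world [ 538.2 -391. ] r/exp 0.85
squat top px [409.2 207.2  10.5] world [ 512.1 -436.9] r/exp 0.88
tall top px [402.2 235.8   8.6] world [ 436.8 -399.7] r/exp 0.84
(500, -150, 250, 75) -> -0.7818 -0.1946 -0.091 0.0057 -0.0017 0.1968
(480, -400, 250, 60) -> -0.8222 0.1513 0.0 0.0 -0.0 0.1667
```

move_arm(rows="-0.13 -0.03 -0.02 0 0 0.04 -1;-0.26 -0.06 -0.05 0 0 0.08 -1;-0.39 -0.1 -0.09 0 0 0.12 -1;-0.52 -0.13 -0.09 0 0 0.16 -1;-0.65 -0.16 -0.09 0 0 0.197 -1;-0.78 -0.195 -0.09 0 0 0.197 -1;-0.78 -0.195 -0.09 0 0 0.197 -1;-0.78 -0.195 -0.09 0 0 0.197 -1;-0.78 -0.195 -0.09 0 0 0.197 -1")

```text
clock: 28.63
eef_pos: [497.2, -149.5, 245.3]
tool_rot: [-3.14, -0.001, 1.309]
force: [0.8, 0.6, 0.2]
width: 85.4
gripper_force: 0.0
```

```bash
python3 - <<'E'
from h import *
lids("top");lids("wrist")
plan((539,-391,160,60),(539,-391,22,60))
E
```

```text
squat top px [393.2 197.2  10. ] world [ 539.6 -392.5] r/exp 0.83
low wrist px [352.8 265.8  21.1] world [ 594.6 -307.4] r/exp 0.97
squat wrist px [317.2 311.2  19.1] world [ 532.9 -361.9] r/exp 0.93
(539, -391, 160, 60) -> -0.7473 0.3405 0.2837 -0.0005 -0.0006 0.1684
(539, -391, 22, 60) -> 0.0 -0.0 0.46 0.0 0.0 0.0
```

move_arm(rows="-0.12 0.055 0 0 0 0.04 -1;-0.24 0.11 0.02 0 0 0.08 -1;-0.36 0.165 0.06 0 0 0.12 -1;-0.48 0.22 0.12 0 0 0.168 -1;-0.6 0.275 0.18 0 0 0.168 -1;-0.72 0.33 0.24 0 0 0.168 -1;-0.747 0.34 0.284 0 0 0.168 -1;-0.747 0.34 0.284 0 0 0.168 -1;-0.747 0.34 0.284 0 0 0.168 -1;-0.747 0.34 0.284 0 0 0.168 -1")

```text
clock: 29.57
eef_pos: [539.5, -390.1, 160.8]
tool_rot: [-3.141, -0.002, 1.048]
force: [0.4, 0.4, -0.2]
width: 85.3
gripper_force: 0.0
```

```bash
python3 - <<'E'
from h import *
lids("side",["squat","tall"]);lids("top",["squat","tall"])
plan((539,-391,22,60))
E
```

```text
squat side px [327.2 339.8  18.6] world [ 546.3 -391.6] r/exp 1.0
squat side px [322.2 343.8  18.6] world [ 534.9 -394.6] r/exp 1.0
squat side px [321.2 351.2  18.6] world [ 527.4 -405.2] r/exp 1.0
tall side px [275.2 360.8  16. ] world [ 440.7 -401.6] r/exp 0.93
tall side px [273.2 365.8  13.8] world [ 435.  -407.3] r/exp 0.8
tall side px [238.8 334.8  13.8] world [ 399.7 -343.3] r/exp 0.8
squat top px [392.8 197.2  10. ] world [ 539.6 -391.1] r/exp 0.83
tall top px [402.2 236.2   8.5] world [ 435.5 -399.7] r/exp 0.83
(539, -391, 22, 60) -> -0.0027 -0.0016 0.4655 0.0008 -0.0008 0.0008
```

move_arm(rows="-0.003 -0.002 0.08 0 0 0 -1;-0.003 -0.002 0.16 0 0 0 -1;-0.003 -0.002 0.24 0 0 0 -1;-0.003 -0.002 0.31 0 0 0 -1;-0.003 -0.002 0.37 0 0 0 -1;-0.003 -0.002 0.42 0 0 0 -1;-0.003 -0.002 0.45 0 0 0 -1;-0.003 -0.002 0.463 0 0 0 -1;-0.003 -0.002 0.463 0 0 0 -1;-0.003 -0.002 0.463 0 0 0 -1")

```text
clock: 30.5
eef_pos: [537.8, -393.7, 22.5]
tool_rot: [3.14, 0.0, 1.045]
force: [-0.4, 0.6, 0.1]
width: 85.4
gripper_force: 0.0
```

move_arm(rows="0 0 0 0 0 0 -0.5;0 0 0 0 0 0 0;0 0 0 0 0 0 0.5;0 0 0 0 0 0 1;0 0 0 0 0 0 1;0 0 0 0 0 0 1;0 0 0 0 0 0 1;0 0 0 0 0 0 1")

```text
clock: 31.17
eef_pos: [538.1, -394.2, 23.5]
tool_rot: [3.139, 0.0, 1.045]
force: [-1.0, 1.5, 6.4]
width: 63.5
gripper_force: 65.7
```

```bash
python3 - <<'E'
from h import *
plan((539,-391,150,60),(530,-150,150,75),(*B(0,0),150,93),(*B(0,0),82,93))
E
```

```text
(539, -391, 150, 60) -> 0.0107 -0.0016 -0.4215 0.0019 0.0001 -0.0016
(530, -150, 150, 75) -> 0.6807 -0.4276 -0.0 0.0 0.0 -0.1667
(np.float64(548.5), np.float64(0.0), 150, 93) -> 0.4989 -0.0698 -0.0 0.0 0.0 -0.2
(np.float64(548.5), np.float64(0.0), 82, 93) -> 0.0 -0.0 0.2267 0.0 0.0 0.0
```

move_arm(rows="0 0 -0.02 0 0 0 1;0 0 -0.08 0 0 0 1;0 0 -0.16 0 0 0 1;0 0 -0.25 0 0 0 1;0 0 -0.34 0 0 0 1;0 0 -0.42 0 0 0 1;0 0 -0.45 0 0 0 1;0 0 -0.45 0 0 0 1;0 0 -0.45 0 0 0 1")

```text
clock: 31.92
eef_pos: [536.5, -393.3, 156.0]
tool_rot: [-3.141, -0.0, 1.045]
force: [-0.5, 0.2, -4.0]
width: 63.6
gripper_force: 67.2
```

move_arm(rows="0.08 -0.05 0 0 0 -0.02 1;0.18 -0.11 0 0 0 -0.04 1;0.28 -0.17 0 0 0 -0.08 1;0.38 -0.24 0 0 0 -0.1 1;0.48 -0.3 0 0 0 -0.13 1;0.58 -0.36 0 0 0 -0.167 1;0.65 -0.41 0 0 0 -0.167 1;0.68 -0.428 0 0 0 -0.167 1;0.68 -0.428 0 0 0 -0.167 1;0.68 -0.428 0 0 0 -0.167 1")

```text
clock: 32.75
eef_pos: [527.7, -152.9, 155.3]
tool_rot: [-3.139, 0.001, 1.308]
force: [0.0, -0.7, -3.1]
width: 63.6
gripper_force: 67.3
```

```bash
python3 - <<'E'
from h import *
plan((*B(0,0),150,93),(*B(0,0),82,93))
E
```

```text
(np.float64(548.5), np.float64(0.0), 150, 93) -> 0.5101 -0.0655 0.0174 -0.0014 0.0003 -0.2007
(np.float64(548.5), np.float64(0.0), 82, 93) -> 0.0 -0.0 0.2267 0.0 0.0 0.0
```

move_arm(rows="0.09 -0.01 0 0 0 -0.03 1;0.19 -0.02 0 0 0 -0.07 1;0.29 -0.035 0 0 0 -0.11 1;0.38 -0.05 0 0 0 -0.15 1;0.47 -0.06 0 0 0 -0.2 1;0.51 -0.0655 0.03 0 0 -0.2 1;0.51 -0.0655 0.09 0 0 -0.2 1;0.51 -0.0655 0.15 0 0 -0.2 1;0.51 -0.0655 0.2 0 0 -0.2 1;0.51 -0.0655 0.24 0 0 -0.2 1;0.51 -0.0655 0.245 0 0 -0.2 1;0.51 -0.0655 0.245 0 0 -0.2 1")

```text
clock: 33.75
eef_pos: [548.9, -2.0, 81.8]
tool_rot: [-3.139, 0.001, 1.619]
force: [-0.1, 0.5, -3.6]
width: 63.6
gripper_force: 67.2
```

```bash
python3 - <<'E'
from h import *
plan((*B(0,0),73.5,93))
E
```

```text
(np.float64(548.5), np.float64(0.0), 73.5, 93) -> 0.0066 -0.001 0.0278 -0.0014 0.0007 -0.0029
```

move_arm(rows="0.006 0 0.006 0 0 0 1;0.006 0 0.012 0 0 0 1;0.006 0 0.017 0 0 0 1;0.006 0 0.021 0 0 0 1;0.006 0 0.024 0 0 0 1;0.006 0 0.026 0 0 0 1;0.006 0 0.027 0 0 0 1;0.006 0 0.027 0 0 0 1")

```text
clock: 34.42
eef_pos: [549.2, 2.1, 74.9]
tool_rot: [3.142, 0.0, 1.622]
force: [0.2, -0.7, -3.1]
width: 63.5
gripper_force: 67.3
```

move_arm(rows="0 0 0.002 0 0 0 1;0 0 0.004 0 0 0 1;0 0 0.005 0 0 0 1;0 0 0.006 0 0 0 1;0 0 0.006 0 0 0 1")

```text
clock: 34.83
eef_pos: [549.2, 2.0, 73.6]
tool_rot: [3.141, 0.0, 1.621]
force: [-2.0, -0.4, 2.9]
width: 63.6
gripper_force: 67.9
```

Contact, so I'll release and then fetch the tall jar.

move_arm(rows="0 0 0 0 0 0 0.3;0 0 0 0 0 0 0;0 0 0 0 0 0 -0.5;0 0 0 0 0 0 -1;0 0 0 0 0 0 -1;0 0 0 0 0 0 -1;0 0 -0.04 0 0 0 -1;0 0 -0.12 0 0 0 -1;0 0 -0.25 0 0 0 -1;0 0 -0.38 0 0 0 -1;0 0 -0.5 0 0 0 -1;0 0 -0.5 0 0 0 -1")

```text
clock: 35.83
eef_pos: [553.6, 2.5, 230.0]
tool_rot: [3.128, 0.0, 1.621]
force: [1.2, -0.6, 0.6]
width: 85.1
gripper_force: 0.0
```

```bash
python3 - <<'E'
from h import *
lids("top",["tall"])
plan((450,-200,250,70),(436.3,-400.3,180,60))
E
```

```text
tall top px [396.8 235.2  10.2] world [ 438.4 -384.9] r/exp 1.0
tall top px [401.8 235.8   9.6] world [ 436.9 -398.4] r/exp 0.95
(450, -200, 250, 70) -> -0.6561 -0.3727 -0.0796 0.0056 -0.001 0.2542
(436.3, -400.3, 180, 60) -> -0.643 0.1854 0.2333 0.0 -0.0 0.1111
```

move_arm(rows="-0.11 -0.06 -0.03 0 0 0.05 -1;-0.22 -0.12 -0.06 0 0 0.1 -1;-0.33 -0.19 -0.08 0 0 0.15 -1;-0.44 -0.25 -0.08 0 0 0.2 -1;-0.55 -0.31 -0.08 0 0 0.254 -1;-0.656 -0.373 -0.08 0 0 0.254 -1;-0.656 -0.373 -0.08 0 0 0.254 -1;-0.656 -0.373 -0.08 0 0 0.254 -1")

```text
clock: 36.55
eef_pos: [445.5, -202.4, 246.2]
tool_rot: [-3.14, 0.001, 1.217]
force: [0.9, 1.6, 0.7]
width: 85.3
gripper_force: 0.0
```

move_arm(rows="-0.12 0.035 0 0 0 0.03 -1;-0.24 0.07 0.02 0 0 0.06 -1;-0.36 0.1 0.07 0 0 0.09 -1;-0.48 0.14 0.12 0 0 0.111 -1;-0.6 0.17 0.18 0 0 0.111 -1;-0.643 0.185 0.22 0 0 0.111 -1;-0.643 0.185 0.233 0 0 0.111 -1;-0.643 0.185 0.233 0 0 0.111 -1;-0.643 0.185 0.233 0 0 0.111 -1")

```text
clock: 37.3
eef_pos: [434.9, -397.9, 176.7]
tool_rot: [-3.14, -0.002, 1.051]
force: [0.2, 0.7, -0.2]
width: 85.6
gripper_force: 0.0
```

```bash
python3 - <<'E'
from h import *
lids("side",["tall"])
plan((436.3,-400.3,58,60))
E
```

```text
tall side px [272.8 361.2  16. ] world [ 436.8 -400.9] r/exp 0.93
(436.3, -400.3, 58, 60) -> -0.0055 0.0071 0.398 -0.0001 -0.0011 0.0028
```

move_arm(rows="-0.005 0.007 0.06 0 0 0.002 -1;-0.005 0.007 0.13 0 0 0.002 -1;-0.005 0.007 0.2 0 0 0.002 -1;-0.005 0.007 0.27 0 0 0.002 -1;-0.005 0.007 0.33 0 0 0.002 -1;-0.005 0.007 0.37 0 0 0.002 -1;-0.005 0.007 0.393 0 0 0.002 -1;-0.005 0.007 0.397 0 0 0.002 -1;-0.005 0.007 0.397 0 0 0.002 -1;-0.005 0.007 0.397 0 0 0.002 -1")

```text
clock: 38.18
eef_pos: [435.6, -403.1, 59.2]
tool_rot: [3.14, 0.0, 1.045]
force: [-0.4, -0.4, -0.3]
width: 85.5
gripper_force: 0.0
```

move_arm(rows="0 0 0 0 0 0 -0.5;0 0 0 0 0 0 0;0 0 0 0 0 0 0.5;0 0 0 0 0 0 1;0 0 0 0 0 0 1;0 0 0 0 0 0 1;0 0 0 0 0 0 1;0 0 0 0 0 0 1")

```text
clock: 38.85
eef_pos: [435.2, -403.3, 59.3]
tool_rot: [3.14, 0.0, 1.045]
force: [-0.5, 0.0, 6.1]
width: 52.3
gripper_force: 61.1
```

```bash
python3 - <<'E'
from h import *
lids("top",["squat","tall"])
plan((436,-400,190,60),(490,-220,190,75),(*B(0,-85),190,90),(*B(0,-85),118,90))
E
```

```text
tall top px [402.2 236.2   8.8] world [ 435.5 -399.7] r/exp 0.87
(436, -400, 190, 60) -> 0.0107 -0.0026 -0.4356 0.001 0.0002 -0.0016
(490, -220, 190, 75) -> 0.6096 -0.1441 -0.0 0.0 0.0 -0.1667
(np.float64(553.1), np.float64(-84.9), 190, 90) -> 0.4894 0.0866 0.0 -0.0 0.0 -0.1667
(np.float64(553.1), np.float64(-84.9), 118, 90) -> 0.0 -0.0 0.24 0.0 0.0 0.0
```

move_arm(rows="0 0 -0.02 0 0 0 1;0 0 -0.08 0 0 0 1;0 0 -0.16 0 0 0 1;0 0 -0.25 0 0 0 1;0 0 -0.34 0 0 0 1;0 0 -0.42 0 0 0 1;0 0 -0.44 0 0 0 1;0 0 -0.44 0 0 0 1;0 0 -0.44 0 0 0 1")

```text
clock: 39.65
eef_pos: [434.2, -402.4, 189.5]
tool_rot: [-3.141, -0.0, 1.045]
force: [-0.0, -0.1, -1.9]
width: 52.2
gripper_force: 62.3
```

move_arm(rows="0.06 -0.015 0 0 0 -0.02 1;0.15 -0.035 0 0 0 -0.05 1;0.24 -0.055 0 0 0 -0.08 1;0.33 -0.075 0 0 0 -0.11 1;0.42 -0.1 0 0 0 -0.14 1;0.51 -0.12 0 0 0 -0.167 1;0.58 -0.14 0 0 0 -0.167 1;0.61 -0.144 0 0 0 -0.167 1;0.61 -0.144 0 0 0 -0.167 1;0.61 -0.144 0 0 0 -0.167 1")

```text
clock: 40.48
eef_pos: [488.7, -223.1, 189.2]
tool_rot: [-3.14, 0.001, 1.308]
force: [0.5, 0.1, -1.4]
width: 52.3
gripper_force: 62.3
```

```bash
python3 - <<'E'
from h import *
plan((*B(0,-85),190,90),(*B(0,-85),118,90))
E
```

```text
(np.float64(553.1), np.float64(-84.9), 190, 90) -> 0.5006 0.0877 -0.0032 -0.0012 0.0002 -0.1673
(np.float64(553.1), np.float64(-84.9), 118, 90) -> 0.0 -0.0 0.24 0.0 0.0 0.0
```

move_arm(rows="0.08 0.015 0 0 0 -0.03 1;0.17 0.03 0 0 0 -0.07 1;0.26 0.045 0 0 0 -0.11 1;0.35 0.06 0 0 0 -0.14 1;0.44 0.077 0 0 0 -0.167 1;0.5 0.088 0 0 0 -0.167 1;0.5 0.088 0.06 0 0 -0.167 1;0.5 0.088 0.13 0 0 -0.167 1;0.5 0.088 0.19 0 0 -0.167 1;0.5 0.088 0.225 0 0 -0.167 1;0.5 0.088 0.235 0 0 -0.167 1;0.5 0.088 0.235 0 0 -0.167 1")

```text
clock: 41.48
eef_pos: [553.2, -86.3, 118.7]
tool_rot: [-3.14, 0.0, 1.568]
force: [0.6, 0.1, -1.2]
width: 52.0
gripper_force: 62.3
```

```bash
python3 - <<'E'
from h import *
plan((*B(0,-85),109.3,90))
E
```

```text
(np.float64(553.1), np.float64(-84.9), 109.3, 90) -> 0.0045 -0.0003 0.0315 -0.0012 0.0003 -0.0019
```

move_arm(rows="0.004 0 0.006 0 0 0 1;0.004 0 0.012 0 0 0 1;0.004 0 0.018 0 0 0 1;0.004 0 0.022 0 0 0 1;0.004 0 0.026 0 0 0 1;0.004 0 0.028 0 0 0 1;0.004 0 0.029 0 0 0 1;0.004 0 0.029 0 0 0 1;0.004 0 0.029 0 0 0 1")

```text
clock: 42.23
eef_pos: [553.9, -83.7, 111.0]
tool_rot: [3.142, -0.0, 1.57]
force: [0.4, 0.2, -1.0]
width: 52.4
gripper_force: 62.3
```

move_arm(rows="0 0 0.002 0 0 0 1;0 0 0.004 0 0 0 1;0 0 0.006 0 0 0 1;0 0 0.007 0 0 0 1;0 0 0.007 0 0 0 1")

```text
clock: 42.65
eef_pos: [553.9, -83.7, 109.3]
tool_rot: [3.141, 0.0, 1.57]
force: [-1.1, 0.3, 4.6]
width: 52.2
gripper_force: 63.0
```

move_arm(rows="0 0 0 0 0 0 0.3;0 0 0 0 0 0 0;0 0 0 0 0 0 -0.5;0 0 0 0 0 0 -1;0 0 0 0 0 0 -1;0 0 0 0 0 0 -1;0 0 -0.04 0 0 0 -1;0 0 -0.12 0 0 0 -1;0 0 -0.25 0 0 0 -1;0 0 -0.38 0 0 0 -1;0 0 -0.5 0 0 0 -1;0 0 -0.5 0 0 0 -1")

```text
clock: 43.65
eef_pos: [558.1, -83.9, 266.0]
tool_rot: [3.128, 0.001, 1.569]
force: [1.3, -0.2, -1.0]
width: 85.2
gripper_force: 0.0
```

move_arm(rows="-0.1 -0.05 -0.05 0 0 0 -1;-0.2 -0.1 -0.05 0 0 0 -1;-0.32 -0.15 -0.05 0 0 0 -1;-0.44 -0.2 -0.05 0 0 0 -1;-0.56 -0.25 -0.05 0 0 0 -1;-0.68 -0.3 -0.05 0 0 0 -1;-0.8 -0.3 -0.05 0 0 0 -1;-0.8 -0.3 -0.05 0 0 0 -1;-0.8 -0.3 -0.05 0 0 0 -1;-0.8 -0.3 -0.05 0 0 0 -1")

```text
clock: 44.48
eef_pos: [463.6, -322.9, 273.3]
tool_rot: [-3.141, -0.001, 1.57]
force: [0.1, 0.1, 0.9]
width: 85.2
gripper_force: 0.0
```

```bash
python3 - <<'E'
from h import *
a=cv2.resize(get_image("top")["img"][100:270,90:420,::-1],(800,412))[:,:470]
b=cv2.resize(get_image("side")["img"][70:270,160:370,::-1],(330,314))
o=np.zeros((412,800,3),np.uint8);o[:,:470]=a;o[:314,470:]=b
cv2.imwrite("pics/m7.png",o)
E
```

```text
(no output)
```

View pics/m7.png

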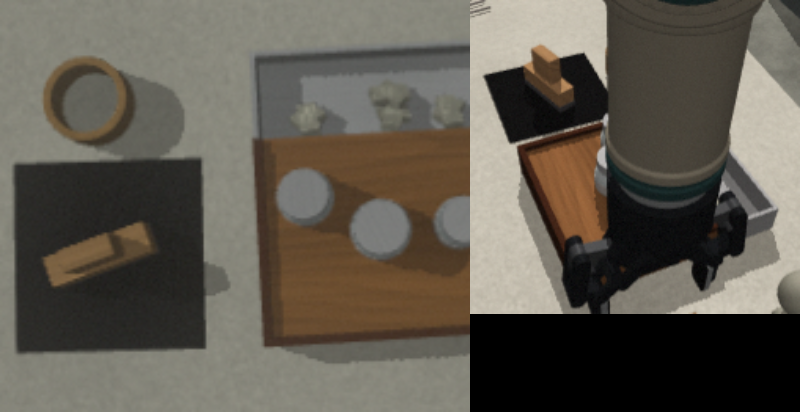

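The top view shows all three jars upright on the board and the chips in the trough. The low jar at (305,196) sits about 35 mm farther +x than I placed it, so it was probably knocked. I'll check its position.

```bash
python3 - <<'E'
from h import *
g=get_image("top");T=ext(g);s=read_state()
c,q=np.cos(.054),np.sin(.054)
for n,a,z in(("low",(305,196),104),("squat",(380,229),112)):
    w=atz(g,np.array(a)/2.424+[90,100],T,z);d=w[:2]-(548.5,0);print(n,w.round(1),"board",(c*d[0]+q*d[1]).round(1),(-q*d[0]+c*d[1]).round(1))
JAR.update(low=(570,85,104,31),squat=(549,2,112,33),tall=(554,-84,155,27))
lids("top")
E
```

```text
low [582.   83.9 104. ] board 38.0 82.0
squat [546.3   4.9 112. ] board -2.0 5.0
low top px [215.2 181.2  11.6] world [581.   85.4] r/exp 0.96
squat top px [246.8 195.2  12.6] world [544.3   4.9] r/exp 0.97
tall top px [279.8 191.8  10.6] world [550.1 -75.6] r/exp 0.97
```

The low jar is at board (38, 82). Its full footprint is within x ≤ 69 and y ≤ 113, so it's wholly on the wood. I'll move the arm aside for a last look.

move_arm(rows="-0.1 -0.06 0 0 0 0 -1;-0.2 -0.13 0 0 0 0 -1;-0.3 -0.2 0 0 0 0 -1;-0.4 -0.27 0 0 0 0 -1;-0.5 -0.34 0 0 0 0 -1;-0.6 -0.4 0 0 0 0 -1;-0.7 -0.47 0 0 0 0 -1;-0.8 -0.52 0 0 0 0 -1;-0.8 -0.52 0 0 0 0 -1;-0.8 -0.52 0 0 0 0 -1;-0.8 -0.52 0 0 0 0 -1")

```text
clock: 45.6
eef_pos: [308.5, -562.2, 273.6]
tool_rot: [3.141, -0.001, 1.571]
force: [0.3, 0.3, 0.7]
width: 85.3
gripper_force: 0.0
```

```bash
python3 - <<'E'
from h import *
a=cv2.resize(get_image("top")["img"][100:270,90:420,::-1],(800,412))[:300,:]
b=cv2.resize(get_image("side")["img"][70:270,160:420,::-1],(390,300))
o=np.zeros((600,800,3),np.uint8);o[:300]=a;o[300:,:390]=b
cv2.imwrite("pics/m8.png",o)
E
```

```text
(no output)
```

View pics/m8.png

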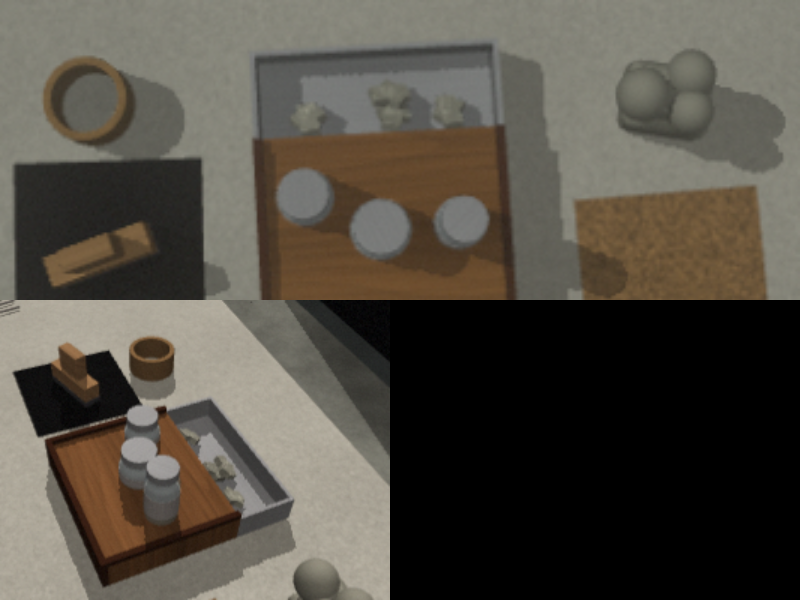

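The final views show all three jars upright on the wood, four chips in the trough and the scraper upright on its mat. The tape roll and head fragment are where they started.

```bash
python3 -c "
from cell import *
print(finish_job())"
```

```text
the job is handed in; nothing more can be done
None
```

The job is handed in: all four chips are in the trough, the scraper stands upright on its mat, and the three jars stand upright and wholly on the board, including the low jar, which shifted about 35 mm after I set it down and which I left there.

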